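# Weigh the reagent bottle from the tilt stand

### The arm

A 7-joint arm with a two-finger parallel gripper is mounted at the origin on a cart in front of the work surface, level with it; the furniture and walls round the work are solid. World frame = base frame: x ahead of the robot, y to its left, z up, the work surface at z = 0. Lengths are in m, angles in degrees, forces in N, time in s.
With the tool pointing down it reaches from about 0.425 to 0.875 m from the base axis. Payload 4.7 kg.
Tool frame: the origin (TCP) lies at the centre of the arm's flange, where the gripper is bolted on; the fingertips stand 182 mm ahead of it and the grasp point (between the pads) lies 164 mm ahead of it (env.grip_depth is the distance from the TCP to the grasp point, in m); z points along the fingers, y is the line along which they close (so a half turn about z gives the same grasp; the last joint's range is limited). The gripper opens to 87 mm and grips with 3 to 60 N. Pads are 19 mm wide; open, the fingers measure 117 mm over their backs; the gripper's body (75 mm by 190 mm) begins 51 mm behind the grasp point.
Start: joints at [67.901, 18.392, -4.016, 83.108, 1.295, 78.541, -3.26], TCP at [0.253, -0.599, 0.405] pointing down, gripper open.
Joint ranges: [-163.93, 163.93], [-17.29, 119.83], [-79.2, 71.16], [3.27, 140.29], [-89.18, 269.18], [5.43, 117.66], [-154.24, 154.24]. Speed limits (degrees/s): [147.25, 147.25, 180, 180, 180, 180, 180].

### API

Orientations are given as [roll, pitch, yaw] about the fixed x, y, z axes, in that order (R = Rz(yaw) Ry(pitch) Rx(roll)).
In Python, from cell import env gives the robot as it stands. The module is installed in compiled form; this text tells all that it offers.
- The arm moves only by the tool send_rows, never from a script. Its arguments are lists of equal length, an entry for each row: "xyz": the shift along the tool's x, y, z in m, a list of three; "rotation": the turn, a rotation vector about the tool's x, y, z in rad, a list of three; "jaw": the opening, from 0 (shut) to 1 (fully open). A call has 1 to 20 rows; each row shifts and turns the commanded pose from where the row before left it, along the tool's axes as they then stand; what a row does not reach is not made up. A row lasts 1/10 s, in which the tool goes at most 50 mm and 8.59 degrees, less where a joint would pass 70% of its speed; a pose out of reach is approached as far as the arm can. A call is refused whole if a number of a shift passes 0.05 or a number of a turn 0.15, either way. A call with a gripper value outside its range is refused whole. The fingers move at their own pace and stop on an object; "newtons" is the grip in N (left out, the last holds). Time passes only in rows, so rows that do not move let the fingers close. It gives the time, the measured TCP pose, the force, the opening and the grip force at its end, in the units of the state.
- env.get_obs(): the state, without advancing time (a new reading comes with each control period).
- env.read_camera(name): name is "scene" or "side" or "wrist"; returns a dict with "image" (420x560x3 uint8, blue, green, red), "fx", "fy", "cx", "cy" (pixels), "distortion" ([k1, k2, p1, p2, k3] as OpenCV has them; the pictures are not rectified), "R" (3x3) and "t" (3): a world point X has camera coordinates R X + t. Camera axes: x right, y down, z forward; pixel columns grow to the right and rows downward; lengths in m; the calibration is good to about 2 mm. A picture is of the moment at which its call begins. There is no depth.
- env.sign_off(): hands the job in; it is judged then, once.
The state is a dict: "time_s": time; "qpos": joint angles; "joint_velocities": joint speeds; "effort": joint torques, N m; "tool_pos": TCP position; "tool_rot": TCP orientation; "force": force on the tool from outside, world axes, zero at the start; "wrist_torque": the same for the moment, N m; "grip_width": finger opening in m; "grasp_force": force on a finger pad.
Only numpy, scipy, OpenCV 4.12 (cv2) and the standard library are available. Lean on these libraries where they do the work, as an engineer would, in place of code of your own. Each camera call takes 0.05 s, during which the arm holds its last target. There are 200 camera calls.

### The job

Weigh the amber reagent bottle that is leaning in the folded metal tilt stand: first swing the half-open clear cover of the pocket scale fully back, then take the bottle out of the stand and set it down gently, upright, in the middle of the scale's steel pan, and let go. Do not press hard on the scale or knock the bottle over, and leave the spare amber bottle and the hand stamp where they stand.

Things in the scene. Friction and masses are not known exactly. Their poses are not given: they have to be found in the camera images.
- scale: Pocket scale, dark flat housing 78 x 130 x 15 mm, fixed to the desk, with raised square steel pan and clear hinged cover. Origin: centre of its underside; x points from its front edge to the cover's hinge, y along its 130 mm length, z up. The pan covers x -33 to +29 mm, y -7 to +59 mm, its top at z = 19 mm; keys at the -y end.
- pan (a point): Centre of the top of the scale's steel pan (62 x 66 mm, 19 mm above the desk). Same axes as the scale.
- scale_cover (a joint): Angle of the scale's clear cover (rad): 0 shut flat, positive swings its front edge up and back, stop at 2.09. Starts at 0.7 to 1.1, stays where it is left. Plate 2.4 mm thick, 127 mm long along the scale's y (-64 to +64 mm), hinge line along y at x = 38, z = 18.5 mm, free edge 77 mm from the hinge; shut, its underside lies 2.5 mm above the hinge line.
- stand: Tilt stand of folded aluminium sheet, foot 100 x 64 mm, 35 mm high, fixed to the desk. Origin: on the desk under the seat; z up. Its seat slopes down toward its -x side at 0.52 rad (30 degrees) and ends there in a 30 mm lip leaning to -x; cheeks 9 mm high flank the seat at y = +-29 to +-32 mm, the +x side is open.
- seat (a point): Point of the stand's sloping seat where the leaning bottle's axis meets it; 19 mm above the desk. Axes of the stand.
- bottle: The bottle to weigh: amber glass, round body of 45 mm diameter, 60 mm high, black cap of 29 mm diameter (77 mm in all, closed), 0.08 to 0.15 kg. A thin pipette is strapped to its -x side (sticks out 10 mm). Origin: on its underside, 4.5 mm from its axis, which runs along z through x = +4.5 mm. It starts in the tilt stand, leaning 30 degrees, cap toward the stand's -x.
- bottle_axis (a point): Point on the axis of that bottle, 40 mm above its underside; a good height to grip its body. Same axes as the bottle: z runs along the bottle to the cap.
- spare_bottle: A second bottle of the same kind that stands upright on the desk (not to be used). Origin on its underside, z to the cap.
- stamp: Wooden hand stamp standing on the desk, foot 24 x 52 mm, 62 mm high (not to be used). Origin: centre of its underside.
There are look-alikes about, which are no part of the job. Leave any blue look-alike of the scale alone.

How it is judged:
By the outcome, as a careful person would: the job done as asked, in the order asked, and still so for the second after the job is handed in, with the robot touching nothing.
It also fails if it takes over 58 s, if anything falls off the work surface, if the arm or the gripper's body presses on something with over 40 N, if the wrist force passes 120 N, or if a joint passes its speed limit or range.

## Working session

There is one attempt and no reset: what is moved stays moved. The work goes in short steps, Python scripts to look and compute and a tool call to move; the robot and the scene stay as the last step left them, time stands still between calls to the robot, and variables do not carry over. Pictures are saved under pics/ and viewed, at most 12 in all, crops included, and the job is handed in when it is done.

Besides the shell and the picture viewer there is one more tool, called after "Emit:" as name(argument=value, ...) on one line, values as JSON. send_rows: Moves the arm, as the interface text tells. Its arguments: {"type":"object","properties":{"xyz":{"type":"array"},"rotation":{"type":"array"},"jaw":{"type":"array"},"newtons":{"type":"number"}},"required":["xyz","rotation","jaw"]}

```bash
mkdir -p pics; python3 - <<'E'
from cell import env
import cv2,numpy as np
o=env.get_obs()
for k in o: print(k,np.round(o[k],3))
ims=[]
for n in ("scene","side"):
    c=env.read_camera(n); cv2.imwrite(f"pics/{n}0.png",c["image"]); np.save(f"pics/{n}0.npy",c,allow_pickle=True)
    print(n,c["fx"],c["cx"],c["cy"],np.round(c["distortion"],3),(-c["R"].T@c["t"]).round(3),c["R"].round(2).tolist())
E
```

```text
time_s 0.0
qpos [67.901 18.438 -4.016 83.178  1.295 78.542 -3.261]
joint_velocities [ 0.012 -0.019 -0.018  0.022  0.01  -0.016 -0.059]
effort [-0.0000e+00 -4.9128e+01 -4.0400e-01 -3.1253e+01 -6.4000e-02  4.3000e-02
  0.0000e+00]
tool_pos [ 0.253 -0.599  0.404]
tool_rot [-1.79887e+02  5.00000e-03  2.29080e+01]
force [-0.394  1.255  0.283]
wrist_torque [0.009 0.012 0.021]
grasp_force 0.0
grip_width 0.087
scene 520.3116061582101 277.02285762616424 201.2728677836319 [-0.03  0.    0.    0.    0.  ] [-0.26   1.024  0.757] [[-0.78, -0.63, -0.02], [-0.28, 0.38, -0.88], [0.56, -0.68, -0.47]]
side 457.73591314014783 277.39449460508825 217.16209795850116 [0.021 0.    0.    0.    0.   ] [0.567 0.764 0.733] [[-1.0, 0.03, 0.0], [0.02, 0.69, -0.72], [-0.02, -0.72, -0.69]]
```

View pics/scene0.png

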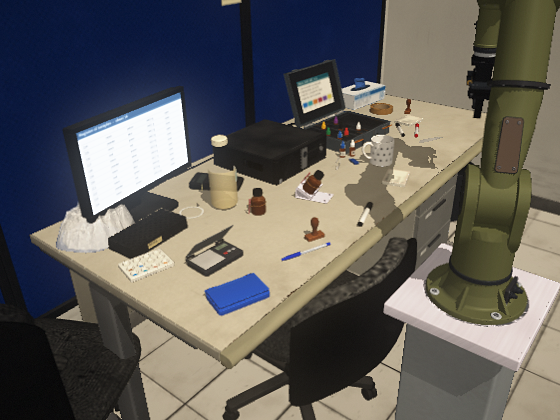

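View pics/side0.png

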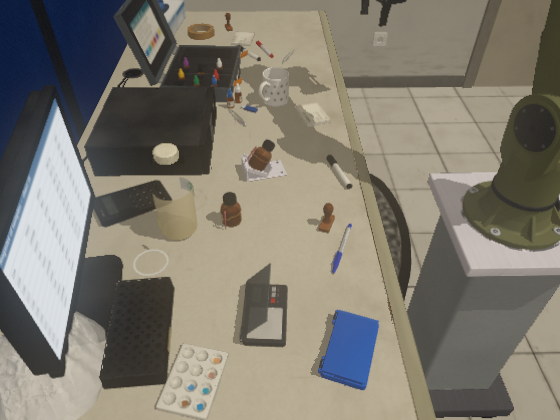

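Scene view: leaning bottle in the stand at (313,183), spare upright bottle (258,202), stamp (315,230), dark scale (214,250), blue look-alike (237,293). Side view: leaning bottle (262,157), spare (231,210), stamp (327,217), scale (266,313), blue look-alike (350,348). The leaning one in the folded stand is the bottle to weigh; the dark one with the clear cover is the scale. I'll confirm both in an enlarged crop.

```bash
python3 - <<'E'
import cv2,numpy as np
a=cv2.imread("pics/side0.png"); b=cv2.imread("pics/scene0.png")
def cr(im,x,y,w,h,s): return cv2.resize(im[y:y+h,x:x+w],None,fx=s,fy=s,interpolation=cv2.INTER_CUBIC)
top=np.hstack([cr(a,225,130,80,60,5),cr(b,283,160,80,60,5)])
bot=np.hstack([cr(a,225,260,80,100,3.75)[:,:300],cr(b,175,215,100,75,5)[:375,:500]])
cv2.imwrite("pics/crop1.png",np.vstack([top,cv2.resize(bot,(800,375))])[:600] if 0 else np.vstack([top,cv2.resize(bot,(800,375))])[:675])
im=cv2.imread("pics/crop1.png"); cv2.imwrite("pics/crop1.png",cv2.resize(im,None,fx=600/675,fy=600/675,interpolation=cv2.INTER_AREA)); print(im.shape)
E
```

```text
(675, 800, 3)
```

View pics/crop1.png

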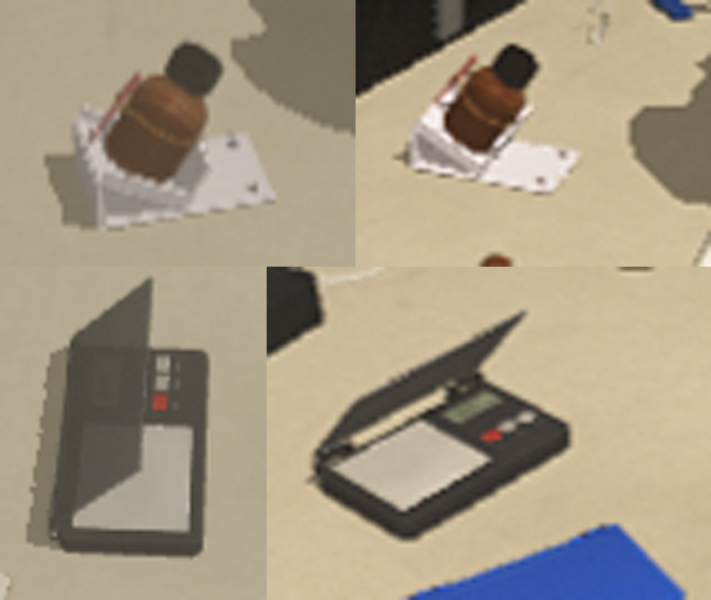

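The crop confirms it: the amber bottle leans toward the robot side, with its pipette on the uphill side, in the white folded stand. The dark scale has its cover half up, hinged on the far (+x) side, and the keys are at -y. Now I'll triangulate.

```bash
cat > h.py <<'E'
import cv2,numpy as np
def K(c): return np.array([[c["fx"],0,c["cx"]],[0,c["fy"],c["cy"]],[0,0,1]])
def ray(c,p):
    u=cv2.undistortPoints(np.array([[p]],float),K(c),np.array(c["distortion"]))[0,0]
    d=c["R"].T@np.array([u[0],u[1],1]); return -c["R"].T@c["t"],d/np.linalg.norm(d)
def plane(c,p,z):
    o,d=ray(c,p); return o+d*(z-o[2])/d[2]
def tri(*cp):
    A=0;b=0;L=[ray(c,p) for c,p in cp]
    for o,d in L:
        M=np.eye(3)-np.outer(d,d);A=A+M;b=b+M@o
    X=np.linalg.solve(A,b); return X,max(np.linalg.norm((np.eye(3)-np.outer(d,d))@(X-o)) for o,d in L)
def proj(c,X): return cv2.projectPoints(np.array([X],float),cv2.Rodrigues(c["R"])[0],np.array(c["t"],float),K(c),np.array(c["distortion"]))[0][0,0]
def Ld(n): return np.load(n,allow_pickle=True).item()
E
python3 - <<'E'
from h import *
S=Ld("pics/side0.npy");C=Ld("pics/scene0.npy")
np.set_printoptions(precision=4,suppress=True)
st=lambda u,v:(225+u/4.444,130+v/4.444); ct=lambda u,v:(283+(u-355.6)/4.444,160+v/4.444)
sb=lambda u,v:(225+u/3.333,260+(v-266.7)/3.333); cb=lambda u,v:(175+(u-266.7)/4.444,215+(v-266.7)/4.444)
for n,a,b in [("pan--",(191,427),(490,460)),("pan-+",(189,531),(407,510)),("pan++",(73,528),(332,464)),("cover-y",(152,279),(524,313)),("cover+y",(140,470),None)]:
    if b: X,e=tri((S,sb(*a)),(C,cb(*b))); print(n,X,e)
    print("  z19",plane(S,sb(*a),.019), plane(C,cb(*b),.019) if b else "")
for n,a,b in [("foot-x+y",(275,200),(553,192)),("foot-x-y",(245,135),(580,152)),("foot+x+y",(100,228),(410,163))]:
    X,e=tri((S,st(*a)),(C,ct(*b))); print(n,X,e,plane(S,st(*a),.0),plane(C,ct(*b),.0))
# bottle blobs
def blobs(c,box):
    x,y,w,h=box; im=c["image"][y:y+h,x:x+w]; hsv=cv2.cvtColor(im,cv2.COLOR_BGR2HSV).astype(int)
    br=(hsv[...,1]>110)&(hsv[...,2]>40)&(hsv[...,0]<20); bk=(hsv[...,2]<65)&(hsv[...,1]<110)
    r=[]
    for m in (br,bk):
        n,l,s,ce=cv2.connectedComponentsWithStats(m.astype(np.uint8)); i=1+s[1:,4].argmax(); print(s[i],ce[i]+[x,y]); r.append(ce[i]+[x,y])
    return r
s=blobs(S,(240,135,40,45)); c=blobs(C,(300,165,35,33))
P=[tri((S,s[i]),(C,c[i])) for i in (0,1)]; print(P)
d=P[1][0]-P[0][0]; print("len",np.linalg.norm(d),"tilt",np.degrees(np.arccos(d[2]/np.linalg.norm(d))),"az",np.degrees(np.arctan2(d[1],d[0])))
E
```

```text
pan-- [0.5422 0.2635 0.0155] 0.0006067298155108681
  z19 [0.5422 0.2652 0.019 ] [0.5382 0.2679 0.019 ]
pan-+ [0.5452 0.3276 0.0149] 0.0005989729701465422
  z19 [0.5455 0.3308 0.019 ] [0.5409 0.3307 0.019 ]
pan++ [0.6066 0.3266 0.0193] 0.0009425745753126946
  z19 [0.6068 0.3275 0.019 ] [0.6072 0.3251 0.019 ]
cover-y [0.5628 0.2078 0.0788] 0.00031054652875825477
  z19 [0.5623 0.1565 0.019 ] [0.6351 0.1364 0.019 ]
  z19 [0.571  0.2926 0.019 ] 
foot-x+y [ 0.5156 -0.1565  0.0002] 0.0010746652998118865 [ 0.5158 -0.1551  0.    ] [ 0.5165 -0.1588  0.    ]
foot-x-y [ 0.5312 -0.2143  0.0031] 0.0005370128703441159 [ 0.5312 -0.2175  0.    ] [ 0.5348 -0.2203  0.    ]
foot+x+y [ 0.6156 -0.126   0.0053] 0.0003713091491240609 [ 0.616  -0.1319  0.    ] [ 0.6221 -0.1348  0.    ]
[ 11  12  20  22 252] [260.5357 157.4087]
[24  7  1  3  3] [264. 143.]
[  3  10  18  19 208] [311.25   184.1971]
[14  5 10 10 65] [318.2615 174.6923]
[(array([ 0.5826, -0.1673,  0.0447]), np.float64(0.0022954794219025394)), (array([ 0.5733, -0.1915,  0.0709]), np.float64(0.0024751763763082375))]
len 0.036862740882639876 tilt 44.60018268523023 az -110.93270052383133
```

```bash
python3 - <<'E'
from h import *
from scipy.spatial.transform import Rotation as R
np.set_printoptions(precision=4,suppress=True)
S=Ld("pics/side0.npy");C=Ld("pics/scene0.npy")
st=lambda u,v:(225+u/4.444,130+v/4.444); ct=lambda u,v:(283+(u-355.6)/4.444,160+v/4.444)
cap,e=tri((S,st(194,69)),(C,ct(515,67))); print("cap",cap,e)
bod,e=tri((S,st(158,128)),(C,ct(487,108))); print("body",bod,e)
d=cap-bod; print(np.linalg.norm(d),np.degrees(np.arccos(d[2]/np.linalg.norm(d))),np.degrees(np.arctan2(d[1],d[0])))
ax=R.from_euler('z',15.2,degrees=True).apply([-.5,0,.866]); print("axis",ax, "seat from cap",cap-.066*ax)
# tool: z=-ax ; y = stand y
y=R.from_euler('z',15.2,degrees=True).apply([0,1,0]); z=-ax; x=np.cross(y,z); print(x,y,z, R.from_matrix(np.c_[x,y,z]).as_euler('xyz',degrees=True))
E
```

```text
cap [ 0.5615 -0.1759  0.0766] 0.00030392377502302985
body [ 0.5823 -0.1719  0.0401] 0.00025315646231923686
0.04220753261254279 30.037380578352423 -169.07859664707627
axis [-0.4825 -0.1311  0.866 ] seat from cap [ 0.5934 -0.1673  0.0194]
[-0.8357 -0.2271 -0.5   ] [-0.2622  0.965   0.    ] [ 0.4825  0.1311 -0.866 ] [-180.       30.0007 -164.8   ]
```

Cap and body fit the text: tilt is 30.0°, and the seat comes out at z = 19.4 mm against 19. The stand's yaw is about 15°. The pan centre is about (0.574, 0.296) with the scale's yaw at -2°. The cover's edge at x = 0.563, z = 0.079 puts it at about 0.86 rad. Going to the cover first with the jaw shut.

Emit:
send_rows(xyz=[[0,0,0],[0,0,0],[0,0,0],[0,0,0],[0.02,-0.04,0],[0.02,-0.04,0],[0.02,-0.04,0],[0.02,-0.04,0],[0.02,-0.04,0],[0.02,-0.04,0],[0.02,-0.04,0],[0.02,-0.04,0],[0.02,-0.04,0],[0.02,-0.04,0]], rotation=[[0,0,0.109],[0,0,0.109],[0,0,0.109],[0,0,0.108],[0,0,0],[0,0,0],[0,0,0],[0,0,0],[0,0,0],[0,0,0],[0,0,0],[0,0,0],[0,0,0],[0,0,0]], jaw=[0,0,0,0,0,0,0,0,0,0,0,0,0,0], newtons=15)

```text
time_s: 1.5
tool_pos: [0.4673, -0.2042, 0.4045]
tool_rot: [180.0, 0.0, -2.0]
force: [1.0, -0.1, 0.6]
grip_width: 0.0002
grasp_force: 0.0
```

Emit:
send_rows(xyz=[[0.001,-0.043,0.009],[0.001,-0.043,0.009],[0.001,-0.043,0.009],[0.001,-0.043,0.009],[0.001,-0.043,0.009],[0.001,-0.043,0.009],[0.001,-0.043,0.009],[0.001,-0.043,0.009],[0.001,-0.043,0.009],[0.001,-0.043,0.009],[0.001,-0.043,0.009],[0,0,0]], rotation=[[0,0,0],[0,0,0],[0,0,0],[0,0,0],[0,0,0],[0,0,0],[0,0,0],[0,0,0],[0,0,0],[0,0,0],[0,0,0],[0,0,0]], jaw=[0,0,0,0,0,0,0,0,0,0,0,0])

```text
time_s: 2.7
tool_pos: [0.4921, 0.2726, 0.3044]
tool_rot: [-179.7, 0.2, -1.5]
force: [-0.5, 0.5, 0.9]
grip_width: 0.0005
grasp_force: 0.0
```

```bash
python3 - <<'E'
from cell import env
from h import *
np.set_printoptions(precision=4,suppress=True)
c=env.read_camera("wrist"); np.save("pics/w1.npy",c,allow_pickle=True)
im=c["image"].copy()
from scipy.spatial.transform import Rotation as R
r=R.from_euler('z',-2,degrees=True)
o=np.array([.5745,.2965,.0])-r.apply([-.002,.026,0])
print(o,"cam",-c["R"].T@c["t"])
for p in [(-.033,-.007,.019),(-.033,.059,.019),(.029,.059,.019),(.029,-.007,.019),(-.039,-.065,.015),(-.039,.065,.015)]:
    u=proj(c,o+r.apply(p)); cv2.circle(im,tuple(int(v) for v in u.round()),3,(0,0,255),1)
cv2.imwrite("pics/w1.png",im)
E
```

```text
[0.5756 0.2704 0.    ] cam [0.5762 0.27   0.2841]
```

View pics/w1.png

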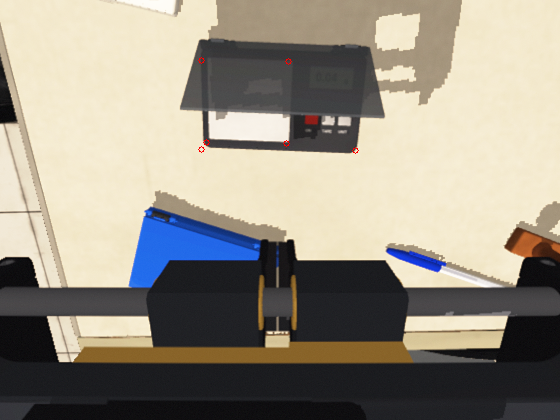

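Wrist view: the dark scale spans (203,40)-(360,150). Its cover's free edge runs from (181,108) to (383,115), and my predicted pan corners are within about 3 px, with the true ones slightly toward -y. The fingers at (277,280) line up with the middle of the cover. Next I'll lower in front of it and push +x.

Emit:
send_rows(xyz=[[0.005,0,0.015],[0.005,0,0.015],[0.005,0,0.015],[0.005,0,0.015],[0.005,0,0.012],[0.01,0,0],[0.01,0,0],[0.01,0,0],[0.01,0,0],[0.01,0,0],[0.01,0,0],[0.01,0,0]], rotation=[[0,0,0],[0,0,0],[0,0,0],[0,0,0],[0,0,0],[0,0,0],[0,0,0],[0,0,0],[0,0,0],[0,0,0],[0,0,0],[0,0,0]], jaw=[0,0,0,0,0,0,0,0,0,0,0,0])

```text
time_s: 3.95
tool_pos: [0.5904, 0.2629, 0.2339]
tool_rot: [-180.0, -0.0, -2.0]
force: [-1.2, -0.2, 1.4]
grip_width: 0.0007
grasp_force: 0.6
```

Emit:
send_rows(xyz=[[0.007,0,0],[0.007,0,0],[0.005,0,0],[0.005,0,0],[0.003,0,0],[0,0,0]], rotation=[[0,0,0],[0,0,0],[0,0,0],[0,0,0],[0,0,0],[0,0,0]], jaw=[0,0,0,0,0,0])

```text
time_s: 4.55
tool_pos: [0.617, 0.2619, 0.2337]
tool_rot: [-180.0, -0.0, -2.0]
force: [-0.1, 0.8, 0.2]
grip_width: 0.0006
grasp_force: 0.2
```

Emit:
send_rows(xyz=[[0.003,0,0],[0.003,0,0],[0.002,0,0],[0,0,0]], rotation=[[0,0,0],[0,0,0],[0,0,0],[0,0,0]], jaw=[0,0,0,0])

```text
time_s: 4.95
tool_pos: [0.625, 0.2616, 0.234]
tool_rot: [-180.0, -0.1, -2.0]
force: [0.4, -0.7, -0.4]
grip_width: 0.0003
grasp_force: 0.1
```

```bash
python3 - <<'E'
from cell import env
from h import *
c=env.read_camera("side"); a=cv2.resize(c["image"][240:360,200:320],None,fx=4,fy=4,interpolation=2)[:,:400]
d=env.read_camera("scene"); b=cv2.resize(d["image"][190:310,150:250],None,fx=4,fy=4,interpolation=2)
cv2.imwrite("pics/c2.png",np.hstack([a,b])); print(env.get_obs()["force"],env.get_obs()["tool_pos"])
E
```

```text
[-0.28909098  0.81106957 -0.28288236] [0.62484731 0.26165033 0.23395158]
```

View pics/c2.png

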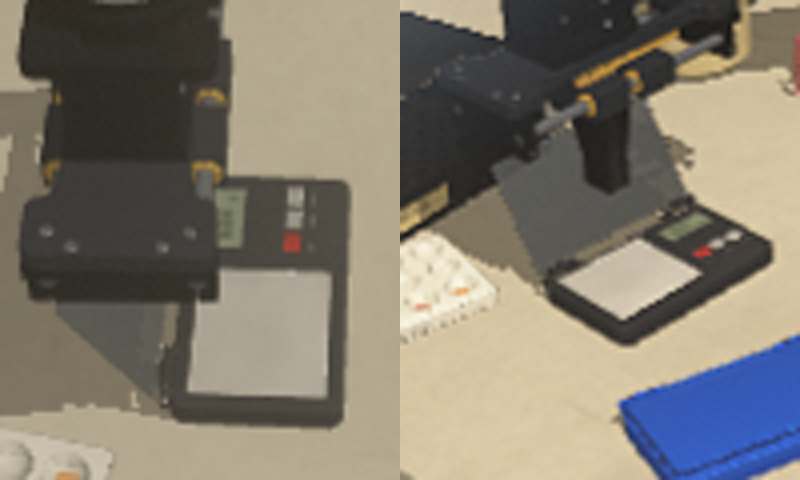

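The cover now leans well back behind the fingers, and the whole pan shows: side crop (188,270)-(330,398), with no force yet. I'll push on in small steps until the stop is felt.

Emit:
send_rows(xyz=[[0.002,0,0],[0.002,0,0],[0,0,0]], rotation=[[0,0,0],[0,0,0],[0,0,0]], jaw=[0,0,0])

```text
time_s: 5.35
tool_pos: [0.627, 0.262, 0.2335]
tool_rot: [179.9, 0.3, -2.0]
force: [-6.5, -2.0, 4.0]
grip_width: 0.001
grasp_force: 3.7
```

Emit:
send_rows(xyz=[[0.002,0,0],[0.001,0,0],[0,0,0]], rotation=[[0,0,0],[0,0,0],[0,0,0]], jaw=[0,0,0])

```text
time_s: 5.65
tool_pos: [0.6283, 0.2622, 0.2333]
tool_rot: [179.8, 0.5, -1.9]
force: [-11.9, -1.3, 7.3]
grip_width: 0.0004
grasp_force: 7.0
```

Stop felt (12 N at x = 0.628, as predicted). Back off and rise.

Emit:
send_rows(xyz=[[-0.01,0,0],[-0.03,0,0],[-0.04,0,-0.01],[-0.03,0,-0.03],[0,0.02,-0.04],[0,0.04,-0.02],[0,0.04,0],[0,0.04,0],[0,0.04,0],[0,0.04,0],[-0.005,0.04,0],[-0.01,0.04,0],[-0.01,0.04,0],[-0.01,0.04,0],[-0.01,0.04,0],[-0.01,0.04,0],[0,0,0]], rotation=[[0,0,0],[0,0,0],[0,0,0],[0,0,0],[0,0,0],[0,0,0],[0,0,0],[0,0,0],[0,0,0],[0,0,0],[0,0,0],[0,0,0],[0,0,0],[0,0,0],[0,0,0],[0,0,0],[0,0,0]], jaw=[0,0,0,0,0,1,1,1,1,1,1,1,1,1,1,1,1])

```text
time_s: 7.35
tool_pos: [0.4482, -0.1988, 0.3339]
tool_rot: [179.8, -0.0, -2.6]
force: [-0.0, 0.1, 0.2]
grip_width: 0.0843
grasp_force: 0.0
```

```bash
python3 - <<'E'
from cell import env
from h import *
from scipy.spatial.transform import Rotation as R
np.set_printoptions(precision=4,suppress=True)
S=env.read_camera("side");C=env.read_camera("scene");np.save("pics/s2.npy",S,allow_pickle=True);np.save("pics/c2.npy",C,allow_pickle=True)
def pan(c,box):
    x,y,w,h=box; hsv=cv2.cvtColor(cv2.resize(c["image"][y:y+h,x:x+w],None,fx=4,fy=4,interpolation=2),cv2.COLOR_BGR2HSV)
    m=((hsv[...,2]>110)&(hsv[...,1]<45)).astype(np.uint8); cs,_=cv2.findContours(m,0,2); k=max(cs,key=cv2.contourArea)
    q=cv2.approxPolyDP(cv2.convexHull(k),.04*cv2.arcLength(k,True),True)[:,0]; q=(q+.5)/4-.5+[x,y]; print(cv2.contourArea(k)/16,q.tolist()); return q
s=pan(S,(238,300,55,50)); c=pan(C,(182,243,50,38))
for cam,q in ((S,s),(C,c)):
    P=np.array([plane(cam,p,.019) for p in q]); print(P[:,:2].tolist(), "ctr",P.mean(0), "sides",np.linalg.norm(P-np.roll(P,1,0),axis=1))
if len(s)==4==len(c):
    print("tri ctr",tri((S,s.mean(0)),(C,c.mean(0))))
for n,a in (("mug",(275,104)),("stamp",(325,228)),("spare",(231,222))): print(n,plane(S,a,0))
o=env.get_obs();T=o["tool_pos"];r=R.from_euler('xyz',o["tool_rot"],degrees=True); print(T,o["tool_rot"],o["force"])
y=R.from_euler('z',15.2,degrees=True).apply([0,-1,0]); z=np.array([.4825,.1311,-.866]); x=np.cross(y,z); G=R.from_matrix(np.c_[x,y,z])
print("target rot",G.as_euler('xyz',degrees=True))
pre=np.array([.4467,-.2071,.2827]); print("shift in present tool",r.inv().apply(pre-T)); print("rotvec",(r.inv()*G).as_rotvec())
E
```

```text
1077.40625 [[250.125, 306.375], [282.125, 308.125], [280.625, 339.125], [246.375, 337.375]]
362.75 [[224.875, 257.625], [205.875, 269.375], [189.125, 260.125], [208.125, 249.125]]
[[0.6022520356139648, 0.2599073059135931], [0.5425119065064318, 0.2652620918827077], [0.5473783192954943, 0.33041268366331134], [0.607767449628339, 0.32543971023667406]] ctr [0.575  0.2953 0.019 ] sides [0.0658 0.06   0.0653 0.0606]
[[0.5416855762958671, 0.26563055584400286], [0.543384037740899, 0.33065037455018165], [0.6059907894159327, 0.3281974254195543], [0.6038555662437561, 0.26362579637893013]] ctr [0.5737 0.297  0.019 ] sides [0.0622 0.065  0.0627 0.0646]
tri ctr (array([0.5751, 0.2956, 0.0175]), np.float64(0.0003466784276235974))
mug [ 0.5382 -0.5085  0.    ]
stamp [0.4377 0.0379 0.    ]
spare [0.6507 0.0138 0.    ]
[ 0.4502 -0.1934  0.334 ] [179.9624  -0.073   -2.1669] [-0.0512  1.2176 -0.1296]
target rot [-179.9998  -30.0004   15.2   ]
shift in present tool [-0.003   0.0138  0.0513]
rotvec [ 0.0802  0.5184 -0.2959]
```

Pan centre (0.575, 0.296), sides 60-65 mm, height 17.5 mm against 19: agreed. Turn the tool onto the bottle's axis.

Emit:
send_rows(xyz=[[0,0,0],[0,0,0],[0,0,0],[0,0,0],[0,0,0],[0,0,0]], rotation=[[0.016,0.1037,-0.0592],[0.016,0.1037,-0.0592],[0.016,0.1037,-0.0592],[0.016,0.1037,-0.0592],[0.016,0.1037,-0.0592],[0,0,0]], jaw=[1,1,1,1,1,1])

```text
time_s: 8.05
tool_pos: [0.45, -0.1914, 0.3334]
tool_rot: [-179.9, -30.0, 15.4]
force: [0.6, -0.7, -0.4]
grip_width: 0.0869
grasp_force: 0.0
```

```bash
python3 - <<'E'
from cell import env
from h import *
from scipy.spatial.transform import Rotation as R
np.set_printoptions(precision=4,suppress=True)
c=env.read_camera("wrist");np.save("pics/w3.npy",c,allow_pickle=True)
o=env.get_obs();T=o["tool_pos"];r=R.from_euler('xyz',o["tool_rot"],degrees=True); print(T,o["tool_rot"])
print("shift to pre in tool",r.inv().apply(np.array([.4467,-.2071,.2827])-T), "to grasp",r.inv().apply(np.array([.4950,-.1940,.1961])-T))
im=c["image"].copy(); ax=np.array([-.4825,-.1311,.866]); s=np.array([.5934,-.1673,.0194])
for h in (.04,.06,.077):
    for dx in (0,): print(h,proj(c,s+h*ax)); cv2.circle(im,tuple(int(v) for v in proj(c,s+h*ax).round()),3,(0,255,0),1)
cv2.imwrite("pics/w3.png",im)
E
```

```text
[ 0.4503 -0.1913  0.3336] [-179.9038  -29.8271   15.2826]
shift to pre in tool [-0.0319  0.0143  0.0403] to grasp [-0.0316  0.0146  0.1403]
0.04 [292.1601 227.7306]
0.06 [293.1139 236.1527]
0.077 [294.0299 244.243 ]
```

View pics/w3.png

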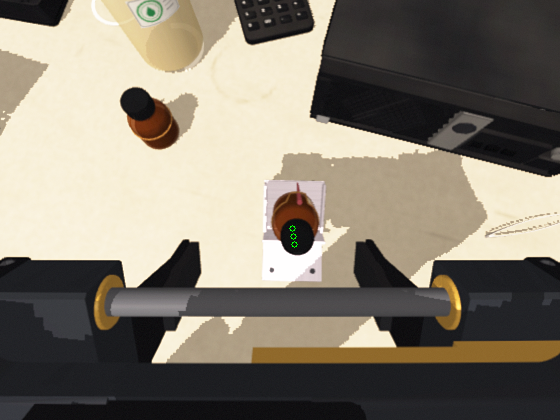

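Wrist view: the leaning bottle's cap is at (297,236) in the stand at (295,230), with the pipette up the image (uphill side). The spare is at (150,118), well away. I'll go to the pre-grasp and refine with a second view.

Emit:
send_rows(xyz=[[-0.01,0.005,0.01],[-0.011,0.005,0.015],[-0.011,0.0046,0.015],[0,0,0]], rotation=[[0,0,0],[0,0,0],[0,0,0],[0,0,0]], jaw=[1,1,1,1])

```text
time_s: 8.5
tool_pos: [0.4458, -0.2082, 0.2797]
tool_rot: [-179.6, -29.7, 15.2]
force: [-1.0, 0.2, 0.8]
grip_width: 0.0868
grasp_force: 0.0
```

```bash
python3 - <<'E'
from cell import env
from h import *
from scipy.spatial.transform import Rotation as R
np.set_printoptions(precision=4,suppress=True)
c=env.read_camera("wrist");np.save("pics/w4.npy",c,allow_pickle=True)
c3=Ld("pics/w3.npy")
o=env.get_obs();T=o["tool_pos"];r=R.from_euler('xyz',o["tool_rot"],degrees=True); print(T,o["tool_rot"])
def cap(c,g):
    x,y=int(g[0])-40,int(g[1])-45; im=c["image"][y:y+85,x:x+80]; m=(im.max(2)<45).astype(np.uint8)
    n,l,s,ce=cv2.connectedComponentsWithStats(m); 
    i=min(range(1,n),key=lambda i:np.hypot(*(ce[i]-[40,45])) if s[i,4]>200 else 999)
    k=max(cv2.findContours((l==i).astype(np.uint8),0,2)[0],key=cv2.contourArea); q,rad=cv2.minEnclosingCircle(k)
    print("cap",s[i]+[x,y,0,0,0],ce[i]+[x,y],q,rad); return np.array(q)+[x,y]
ax=np.array([-.4825,-.1311,.866]); s=np.array([.5934,-.1673,.0194]); P=s+.077*ax
a=cap(c3,(297,237)); b=cap(c,proj(c,P)+[3,-6])
X,e=tri((c3,a),(c,b)); print("cap from wrist",X,e,"expected top",P)
S=Ld("pics/s2.npy");C=Ld("pics/c2.npy")
zt=P@ax
for nm,cc,q in(("w3",c3,a),("w4",c,b)):
    oo,d=ray(cc,q); H=oo+d*((s+.072*ax-oo)@ax)/(d@ax); print(nm,"offset in tool axes at cap",r.inv().apply(H-s-.072*ax))
print("to grasp",r.inv().apply(np.array([.4950,-.1940,.1961])-T))
cv2.imwrite("pics/w4.png",c["image"])
E
```

```text
[ 0.4465 -0.2081  0.2814] [-179.7235  -29.7712   15.2271]
cap [281 219  33  35 932] [296.765  236.0719] (39.8291130065918, 44.158226013183594) 17.824947357177734
cap [ 261  193   42   44 1422] [281.4163 214.7166] (41.5, 42.66279220581055) 21.80666732788086
cap from wrist [ 0.5647 -0.1782  0.0758] 3.583804821220555e-05 expected top [ 0.5562 -0.1774  0.0861]
w3 offset in tool axes at cap [ 0.0053  0.0026 -0.    ]
w4 offset in tool axes at cap [ 0.0046  0.003  -0.    ]
to grasp [ 0.0015 -0.0004  0.0991]
```

Emit:
send_rows(xyz=[[0.004,0.001,0.015],[0,0,0.02],[0,0,0.02],[0,0,0.02],[0,0,0.015],[0,0,0.008],[0,0,0]], rotation=[[0,0,0],[0,0,0],[0,0,0],[0,0,0],[0,0,0],[0,0,0],[0,0,0]], jaw=[1,1,1,1,1,1,1])

```text
time_s: 9.25
tool_pos: [0.4981, -0.195, 0.1999]
tool_rot: [-179.9, -29.9, 15.4]
force: [0.4, 0.3, 0.2]
grip_width: 0.0875
grasp_force: 0.0
```

```bash
python3 - <<'E'
from cell import env
from h import *
a=cv2.resize(env.read_camera("side")["image"][120:195,215:295],None,fx=5,fy=5,interpolation=2)
b=cv2.resize(env.read_camera("scene")["image"][135:210,270:350],None,fx=5,fy=5,interpolation=2)
cv2.imwrite("pics/g.png",np.hstack([a,b])); o=env.get_obs(); print(o["tool_pos"],o["tool_rot"],o["force"])
E
```

```text
[ 0.49787421 -0.19568005  0.20089361] [-179.98531941  -29.98052555   15.34990666] [ 1.06301534 -0.6163516   0.83570314]
```

View pics/g.png

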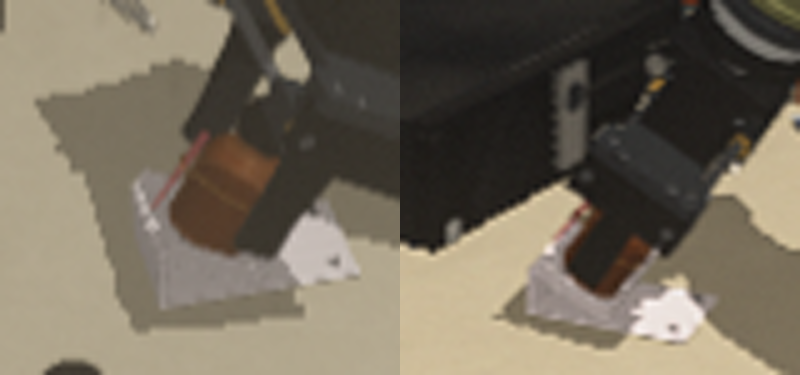

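The fingers straddle the bottle: near finger at (285,210) in the side crop, finger centred on the body in the scene crop at (610,250), and the pipette is clear of the pads. Close at 20 N.

Emit:
send_rows(xyz=[[0,0,0],[0,0,0],[0,0,0],[0,0,0],[0,0,0],[0,0,0],[0,0,0],[0,0,0]], rotation=[[0,0,0],[0,0,0],[0,0,0],[0,0,0],[0,0,0],[0,0,0],[0,0,0],[0,0,0]], jaw=[0.6,0.5,0.4,0.4,0.4,0.4,0.4,0.4], newtons=20)

```text
time_s: 10.15
tool_pos: [0.4976, -0.1956, 0.2002]
tool_rot: [-180.0, -29.9, 15.3]
force: [0.5, -0.5, -0.1]
grip_width: 0.0423
grasp_force: 20.0
```

Emit:
send_rows(xyz=[[0,0,-0.005],[0,0,-0.01],[0,0,-0.02],[0,0,-0.02],[0,0,-0.025],[0,0,-0.03],[0,0,-0.02],[0,0,0]], rotation=[[0,0,0],[0,0,0],[0,0,0],[0,0,0],[0,0,0],[0,0,0],[0,0,0],[0,0,0]], jaw=[0.4,0.4,0.4,0.4,0.4,0.4,0.4,0.4])

```text
time_s: 10.95
tool_pos: [0.4344, -0.2141, 0.3157]
tool_rot: [179.7, -30.1, 15.4]
force: [0.3, 0.0, -0.4]
grip_width: 0.042
grasp_force: 20.0
```

```bash
python3 - <<'E'
from cell import env
from h import *
from scipy.spatial.transform import Rotation as R
np.set_printoptions(precision=4,suppress=True)
c=env.read_camera("wrist");np.save("pics/w5.npy",c,allow_pickle=True)
S=env.read_camera("side");C=env.read_camera("scene");np.save("pics/s5.npy",S,allow_pickle=True);np.save("pics/c5.npy",C,allow_pickle=True)
o=env.get_obs();T=np.array(o["tool_pos"]);r=R.from_euler('xyz',o["tool_rot"],degrees=True);print(T,o["tool_rot"],o["force"],o["grip_width"])
g=T+r.apply([0,0,.164]); print(g)
ims=[]
for cc in (S,C):
    u=proj(cc,g).astype(int); x,y=max(u[0]-40,0),max(u[1]-38,0); ims.append(cv2.resize(cc["image"][y:y+75,x:x+80],(400,375),interpolation=2)); print(x,y)
cv2.imwrite("pics/l.png",np.vstack([np.hstack(ims),cv2.resize(c["image"][110:290,0:560],(800,225),interpolation=3)]))
E
```

```text
[ 0.4347 -0.2124  0.3121] [-179.9032  -29.8887   15.3316] [ 0.2297  0.4764 -2.0216] 0.04210049748356533
[ 0.5134 -0.1906  0.1699]
248 70
295 110
```

View pics/l.png

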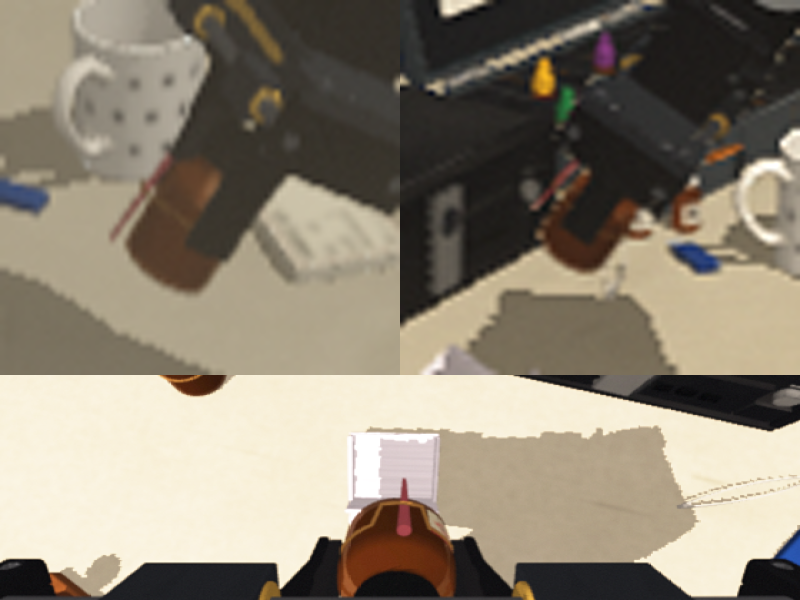

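Bottle held and lifted: scene crop body at (585,235), pipette on the tool's +x side away from the pads, stand empty at wrist crop (395,470). Weight −2 N in line. Now turn upright and carry to over the pan.

Emit:
send_rows(xyz=[[0,0,-0.01],[0,0,-0.01],[0,0,-0.01],[0,0,0],[0,0,0],[0,0,0]], rotation=[[-0.0166,-0.1037,0.062],[-0.0166,-0.1037,0.062],[-0.0166,-0.1037,0.062],[-0.0166,-0.1037,0.062],[-0.0166,-0.1037,0.062],[0,0,0]], jaw=[0.4,0.4,0.4,0.4,0.4,0.4])

```text
time_s: 11.7
tool_pos: [0.4243, -0.2148, 0.3386]
tool_rot: [-179.8, 0.2, -2.6]
force: [0.8, 0.9, -1.7]
grip_width: 0.0423
grasp_force: 20.0
```

Emit:
send_rows(xyz=[[0.004,-0.015,0],[0.008,-0.03,0],[0.009,-0.04,0],[0.009,-0.04,0],[0.009,-0.04,0],[0.009,-0.04,0],[0.009,-0.04,0],[0.009,-0.04,0],[0.009,-0.04,0],[0.009,-0.04,0],[0.009,-0.04,0],[0.009,-0.04,0],[0.008,-0.035,0],[0.006,-0.025,0],[0.002,-0.01,0],[0,0,0],[0,0,0]], rotation=[[0,0,0],[0,0,0],[0,0,0],[0,0,0],[0,0,0],[0,0,0],[0,0,0],[0,0,0],[0,0,0],[0,0,0],[0,0,0],[0,0,0],[0,0,0],[0,0,0],[0,0,0],[0,0,0],[0,0,0]], jaw=[0.4,0.4,0.4,0.4,0.4,0.4,0.4,0.4,0.4,0.4,0.4,0.4,0.4,0.4,0.4,0.4,0.4])

```text
time_s: 13.4
tool_pos: [0.5664, 0.2916, 0.3395]
tool_rot: [180.0, 0.1, -2.8]
force: [-0.0, -0.9, -2.0]
grip_width: 0.0422
grasp_force: 20.0
```

```bash
python3 - <<'E'
from cell import env
from h import *
from scipy.spatial.transform import Rotation as R
np.set_printoptions(precision=4,suppress=True)
S=env.read_camera("side");C=env.read_camera("scene");np.save("pics/s6.npy",S,allow_pickle=True);np.save("pics/c6.npy",C,allow_pickle=True)
o=env.get_obs();T=np.array(o["tool_pos"]);r=R.from_euler('xyz',o["tool_rot"],degrees=True);print(T,o["tool_rot"],o["force"])
b=T+r.apply([0,0,.2065]); print("bottom est",b,proj(S,b),proj(C,b))
ims=[]
for cc in (S,C):
    u=proj(cc,b).astype(int); x,y=max(u[0]-50,0),max(u[1]-55,0); ims.append(cv2.resize(cc["image"][y:y+120,x:x+100],(400,480),interpolation=2)); print(x,y)
cv2.imwrite("pics/p.png",np.hstack(ims))
E
```

```text
[0.5668 0.2909 0.3401] [179.959    0.0286  -2.9385] [-0.0712  0.2646 -1.3376]
bottom est [0.5667 0.2907 0.1336] [268.8065 280.7385] [206.8932 219.3232]
218 225
156 164
```

View pics/p.png

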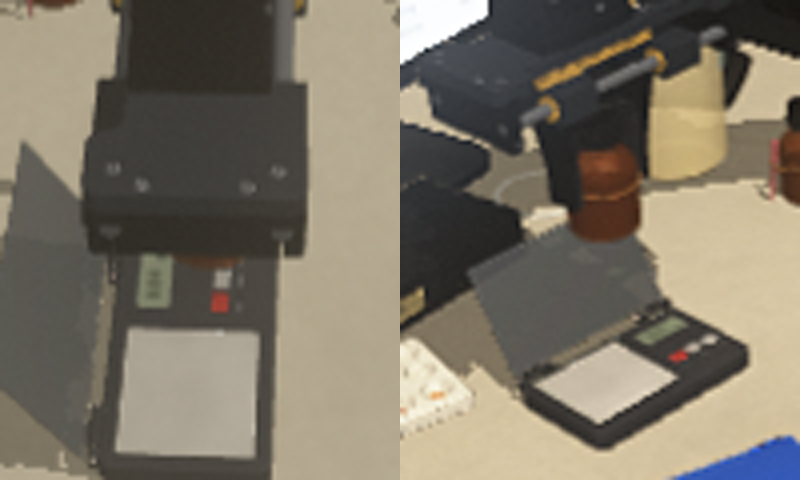

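Side and scene crops: bottle upright, its bottom at side px (270,283) and scene px (207,220), within 1-2 px of the position worked out from the tool. The cover is fully back and the pan clear. Shift (+8.5, −5.5 mm) and descend to just above the pan.

Emit:
send_rows(xyz=[[0.0045,-0.0025,0.01],[0.004,-0.003,0.02],[0,0,0.02],[0,0,0.02],[0,0,0.015],[0,0,0.01],[0,0,0.005],[0,0,0.003],[0,0,0],[0,0,0]], rotation=[[0,0,0],[0,0,0],[0,0,0],[0,0,0],[0,0,0],[0,0,0],[0,0,0],[0,0,0],[0,0,0],[0,0,0]], jaw=[0.4,0.4,0.4,0.4,0.4,0.4,0.4,0.4,0.4,0.4])

```text
time_s: 14.5
tool_pos: [0.5754, 0.2982, 0.2382]
tool_rot: [-179.9, -0.0, -2.8]
force: [0.2, 0.7, -2.0]
grip_width: 0.0422
grasp_force: 20.0
```

```bash
python3 - <<'E'
from cell import env
from h import *
np.set_printoptions(precision=4,suppress=True)
S=env.read_camera("side");C=env.read_camera("scene")
o=env.get_obs();T=np.array(o["tool_pos"]);print(T,o["tool_rot"],o["force"])
ims=[]
for cc in (S,C):
    u=proj(cc,[.575,.296,.019]); print(u); x,y=int(u[0])-32,int(u[1])-40; ims.append(cv2.resize(cc["image"][y:y+60,x:x+64],(400,375),interpolation=2)); print(x,y)
cv2.imwrite("pics/q.png",np.hstack(ims))
E
```

```text
[0.5754 0.2981 0.2382] [-179.9364   -0.0441   -2.8298] [ 0.452  -1.0237 -1.2573]
[264.8175 322.6513]
232 282
[206.973  258.5531]
174 218
```

View pics/q.png

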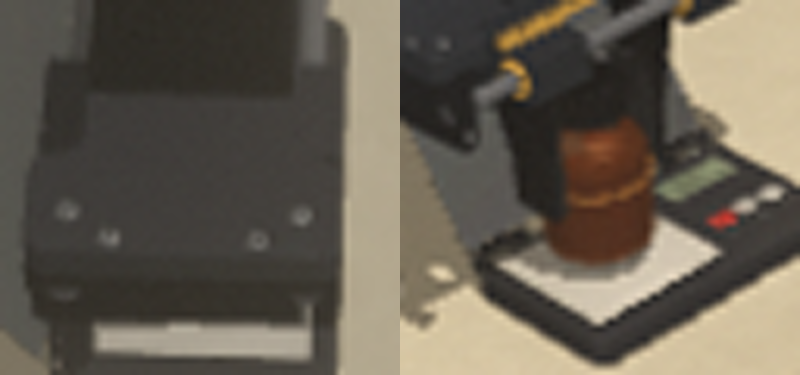

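Scene crop: bottle centred on column 600 (206 px against the pan centre's 207), lower edge at row 263. After the last ~12 mm it lands on the pan's centre. Lower in small steps.

Emit:
send_rows(xyz=[[0,0.001,0.003],[0,0,0.003],[0,0,0.003],[0,0,0.002],[0,0,0],[0,0,0]], rotation=[[0,0,0],[0,0,0],[0,0,0],[0,0,0],[0,0,0],[0,0,0]], jaw=[0.4,0.4,0.4,0.4,0.4,0.4])

```text
time_s: 15.2
tool_pos: [0.5753, 0.2969, 0.2272]
tool_rot: [-180.0, -0.0, -2.8]
force: [-1.9, -1.9, 5.5]
grip_width: 0.0418
grasp_force: 20.0
```

Emit:
send_rows(xyz=[[0,0,0.001],[0,0,0],[0,0,0]], rotation=[[0,0,0],[0,0,0],[0,0,0]], jaw=[0.4,0.4,0.4])

```text
time_s: 15.5
tool_pos: [0.5754, 0.2969, 0.2271]
tool_rot: [180.0, -0.0, -2.8]
force: [-2.8, -3.0, 10.2]
grip_width: 0.0423
grasp_force: 20.1
```

Contact felt. Ease off a little, then open gently.

Emit:
send_rows(xyz=[[0,0,-0.001],[0,0,-0.0005],[0,0,0]], rotation=[[0,0,0],[0,0,0],[0,0,0]], jaw=[0.4,0.4,0.4])

```text
time_s: 15.8
tool_pos: [0.5753, 0.2969, 0.2272]
tool_rot: [-180.0, -0.0, -2.8]
force: [-2.1, -1.2, 4.3]
grip_width: 0.0425
grasp_force: 20.0
```

Emit:
send_rows(xyz=[[0,0,0],[0,0,0],[0,0,0],[0,0,0],[0,0,0],[0,0,0],[0,0,0],[0,0,0],[0,0,0],[0,0,0]], rotation=[[0,0,0],[0,0,0],[0,0,0],[0,0,0],[0,0,0],[0,0,0],[0,0,0],[0,0,0],[0,0,0],[0,0,0]], jaw=[0.49,0.5,0.52,0.54,0.57,0.6,0.65,0.7,0.8,0.85])

```text
time_s: 16.8
tool_pos: [0.5751, 0.2969, 0.2269]
tool_rot: [-180.0, 0.0, -2.8]
force: [-0.0, 0.5, 0.4]
grip_width: 0.0689
grasp_force: 0.0
```

Emit:
send_rows(xyz=[[0,0,-0.005],[0,0,-0.01],[0,0,-0.02],[0,0,-0.03],[0,0,-0.04],[-0.01,0.03,-0.03],[-0.01,0.04,0],[-0.01,0.04,0],[-0.01,0.04,0],[-0.01,0.04,0],[0,0.04,0],[0,0.04,0],[0,0,0]], rotation=[[0,0,0],[0,0,0],[0,0,0],[0,0,0],[0,0,0],[0,0,0],[0,0,0],[0,0,0],[0,0,0],[0,0,0],[0,0,0],[0,0,0],[0,0,0]], jaw=[0.85,0.85,0.85,0.85,0.85,0.85,0.85,0.85,0.85,0.85,0.85,0.85,0.85])

```text
time_s: 18.1
tool_pos: [0.5118, 0.0233, 0.3625]
tool_rot: [179.8, -0.0, -3.4]
force: [0.3, 0.0, -0.5]
grip_width: 0.0739
grasp_force: 0.0
```

```bash
python3 - <<'E'
from cell import env
from h import *
S=env.read_camera("side");C=env.read_camera("scene")
ims=[]
for cc in (S,C):
    u=proj(cc,[.575,.296,.019]); x,y=int(u[0])-50,int(u[1])-65; print(u,x,y); ims.append(cv2.resize(cc["image"][y:y+100,x:x+100],(400,400),interpolation=2))
cv2.imwrite("pics/f.png",np.hstack(ims))
E
```

```text
[264.81746448 322.65133281] 214 257
[206.97299122 258.55314043] 156 193
```

View pics/f.png

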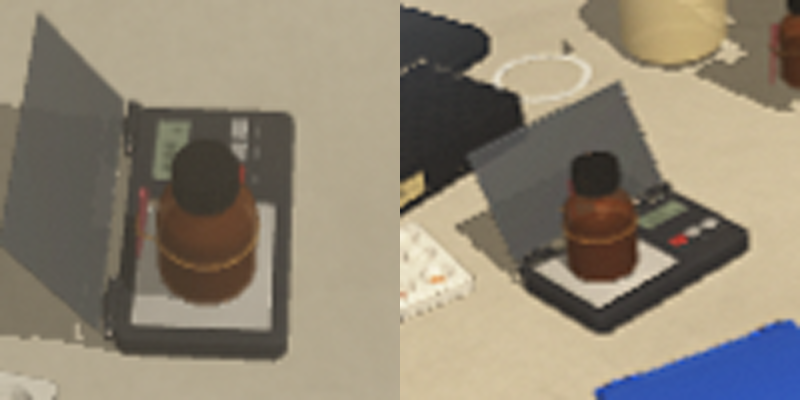

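Final view: the bottle stands upright within 2-3 mm of the pan's centre, side crop (208,240) on pan (133–272, 200–328). The cover is fully back and the arm is clear. Hand in.

```bash
python3 -c "
from cell import env
print(env.sign_off())"
```

```text
the job is handed in; nothing more can be done
None
```

The cover is swung back to its stop and the leaning bottle stands upright and released within about 3 mm of the middle of the scale's pan; the arm stayed clear of the spare bottle and the stamp, and I handed the job in at about 18 s (no verdict was returned).

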